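Wedge the rocking magnetic stirrer

ROBOT

A 7-joint arm with a two-finger parallel gripper is mounted at the origin on the work surface. World frame = base frame: x ahead of the robot, y to its left, z up, the work surface at z = 0. Lengths are in mm, angles in rad, forces in N, time in s.
With the tool pointing down it reaches from about 400 to 875 mm from the base axis. Payload 4.4 kg.
Tool frame: the origin (TCP) lies on the centre line of the jaws, within the pads' length; the fingertips stand 25 mm ahead of it and the grasp point (between the pads) lies 6 mm ahead of it (ctrl.finger_overhang is the distance from the TCP to the fingertips, in mm); z points along the fingers, y is the line along which they close (so a half turn about z gives the same grasp; the last joint's range is limited). The gripper opens to 85 mm and grips with 20 to 120 N. Pads are 22 mm wide; open, the fingers measure 114 mm over their backs; the gripper's body (76 mm by 85 mm) begins 54 mm behind the grasp point. The pads swing forward as they close: fully open they stand 13 mm farther back than shut.
Start: joints at [1.257, 0.628, 0.038, 1.517, -0.027, 0.996, -0.02], TCP at [159.453, -630.153, 256.313] pointing down, gripper open.
Joint ranges: [-3.06, 3.06], [-0.37, 2.12], [-1.25, 1.32], [0.18, 2.47], [-1.1, 4.24], [0.23, 1.98], [-2.94, 2.94]. Speed limits (rad/s): [2.57, 2.57, 3.14, 3.14, 3.14, 3.14, 3.14].

INTERFACE

Orientations are given as [roll, pitch, yaw] about the fixed x, y, z axes, in that order (R = Rz(yaw) Ry(pitch) Rx(roll)).
In Python, from cell import ctrl gives the robot as it stands. The module is installed in compiled form; this text tells all that it offers.
- The arm moves only by the tool play_rows, never from a script. Its argument "targets" is a list of rows, each a list of 5 numbers: the closure, from 0 (fully open) to 1 (shut), then the shift along the tool's x, y, z in cm, then the turn about the tool's z in degrees. In form: [[gripper, dx, dy, dz, spin], ...]. A call has 1 to 10 rows; each row is the pose to reach, as a shift and turn from the pose commanded when the call began, along the tool's axes at that moment; what a row does not reach only later rows make up. A row lasts 1/10 s, in which the tool goes at most 50 mm and 8.59 degrees, less where a joint would pass 70% of its speed; a pose out of reach is approached as far as the arm can. A call with a gripper value outside its range is refused whole. The fingers move at their own pace and stop on an object; the grip force is fixed at half the most. Time passes only in rows, so rows that repeat a pose let the fingers close. It gives the time, the measured TCP pose, the force, the opening and the grip force at its end, in the units of the state.
- ctrl.read_state(): the state, without advancing time (a new reading comes with each control period).
- ctrl.get_image(name): name is "scene" or "top" or "wrist"; returns (picture, depth): 400x640x3 uint8, red, green, blue; 400x640 float32, mm along the optical axis (not along the pixel's ray), 0 where there is no reading.
- ctrl.calibration(name): a dict with "vfov" (degrees; the focal length in pixels is half the picture's height over the tangent of half this angle, whatever the lens; pixels are square), "cx", "cy" (the principal point, pixels), "k1" (the pictures are not rectified: a ray, as slopes to the right and down, at radius r is drawn at 1 + k1 r^2 times it, then the intrinsics apply), "extrinsics" (4x4, takes a point from camera to world coordinates); the wrist camera has in their place "mount" (4x4, takes a point from camera to tool coordinates, whose origin is the TCP and whose axes are the flange's). Camera axes: x right, y down, z forward; pixel columns grow to the right and rows downward; lengths in mm; the calibration is good to about 2 mm. A picture is of the moment at which its call begins: read the wrist's pose just before it. calibration takes no time and is no camera call.
- ctrl.finish_job(): hands the job in; it is judged then, once.
Trained networks look in the newest picture that a camera, given by its name, has taken for a name from the list of things; names that differ only in an ending like _2 or _b are one class to them, and where a whole thing is asked for, a point or a joint stands for the part that bears it (a point fixed in the world has none). Each returns a list of dicts, best first, with "confidence" (0 to 1); they miss things now and then, are a little off and sometimes report something else, mostly with a low value. They report only what shows in the picture. A call takes as long as a camera call. They do not tell look-alikes from the thing itself.
- ctrl.search_frame(camera, name): "bbox" ([left, top, right, bottom] in pixels, round what is visible of it).
- ctrl.trace(camera, name): "pixels" (400x640 bool, what is visible of it) and "bbox" ([left, top, right, bottom] in pixels, round what is visible of it).
The state is a dict: "clock": time; "qpos": joint angles; "qd": joint speeds; "tau": joint torques, N m; "eef_pos": TCP position; "tool_rot": TCP orientation; "force": force on the tool from outside, world axes, zero at the start; "torque": the same for the moment, N m; "width": finger opening in mm; "gripper_force": force on a finger pad.
Only numpy, scipy, OpenCV 4.12 (cv2) and the standard library are available. Lean on these libraries where they do the work, as an engineer would, in place of code of your own. Each camera call takes 0.05 s, during which the arm holds its last target. There are 200 camera calls.

TASK

The magnetic stirrer rocks because the levelling foot at its front-left corner (the left corner nearest you) is stuck too short: push the black rubber wedge along the bench, thin end first, in under that foot until the stirrer no longer rocks, feeling for it by pressing down on top of that corner. Use only the fingertips: never pick up the wedge, do not lift the stirrer or shove it away from its place, and leave the other things on the bench where they are. Finish while still pressing down on that corner with the fingertips, the foot bearing on the wedge and the stirrer standing firm and level under the push.

Things in the scene. Friction and masses are not known exactly. Their poses are not given: they have to be found in the camera images.
- stirrer: Magnetic stirrer, 1.3 to 2 kg, loose: white case 200 (x) x 170 (y) mm, underside 18 and top 70 mm above the bench; square aluminium plate 140 x 140 mm, 20 mm behind centre, rises to 82 mm. Origin on the bench under the case's centre; z up, -x the front (two black knobs, standing out 16 mm, facing the robot), +y its left flank. Untouched it stands level on its three good feet.
- short_foot_screw (a point): Axis of the short foot, at the case's underside, 18 mm up (stirrer frame -80, +66, 18 mm). All four feet are dome-bottomed (radius 11 mm) black rubber, 22 mm wide, at x +-80, y +-66 mm, outer sides 8 mm inside the flank. This one hangs 3 to 6.5 mm clear of the bench (unknown, differs each time).
- corner_top (a point): Where to press: flat top of the case over the short foot, 15 mm in from front and left flank, 70 mm up (stirrer frame -85, +70, 70 mm); the aluminium plate begins 35 mm behind it. With no wedge 2 to 4 N here tips the corner down until the short foot lands, so test with 5 to 15 N.
- wedge: Solid hard black rubber wedge, 110 x 40 mm, 50 g, flat on the bench left of the stirrer, tip roughly towards the left flank. Origin: centre of its underside; x points from the thick back (upright face at x = -55 mm, 40 wide, 16 mm high) to the thin tip (x = +55 mm, 1.5 mm thick); z up.
- wedge_tip (a point): Middle of the wedge's thin edge. The top rises evenly, 1 mm in 7.6 mm. Slid in square to the flank it passes freely under the case and meets only the short foot. It slides with under 1 N; the push rises steeply once the foot bears on it: about 4 N leaves it snug, while 10 N or more shoves the stirrer away along the bench.
- beaker: Bystander: clear glass beaker, diameter 68 mm, 90 mm tall; origin at the centre of its base.
- amber_bottle: Bystander: small amber glass bottle with black cap, diameter 54 mm, 110 mm tall; origin at the centre of its base.
- white_bottle: Bystander: white plastic jar with blue cap, diameter 62 mm, 140 mm tall, on the stirrer's right; origin at the centre of its base.
- dish: Bystander: shallow aluminium weighing dish, diameter 68 mm, 16 mm tall, in front of the stirrer; origin at the centre of its base.
- stir_bar: Bystander: white stirring bar 30 x 8 x 8 mm lying beside the stirrer's left flank; origin at the centre of its underside.
- marker: Bystander: white marker pen with black cap, 119 mm long, 14 mm thick, on the stirrer's right; origin near its middle, underside.
- spatula: Bystander: thin steel laboratory spatula 180 mm long lying at the front right; origin near its middle, underside.
Mind the look-alikes: they are no part of the job. Several things have the shape of the wedge; the one meant has the colours described above.

How it is judged (in metres and radians):
At the end, for the whole second after the job is handed in: Fingertips press the stirrer with over 4 N within 60 mm of the marked corner point, its short foot bears on the wedge with over 1.5 N, and it is still, level within 0.008 rad (0.8 mm at that corner) and within 25 mm of its place; the wedge lies flat on the bench (contact force between the fingers and stirrer above 4 N and contact force between wedge and stirrer above 1.5 N and angle between stirrer's own z axis and vertical below 0.008 rad and angular speed of stirrer below 0.05 rad/s and horizontal distance between the grasp point and corner_top below 0.06 m and height (world z) of wedge below 0.004 m and angle between wedge's own z axis and vertical below 0.05 rad and distance of stirrer from where it was at the start of the episode below 0.025 m); the arm keeps its last pose, push and grip.
It fails at once if the wedge is lifted off the bench (its centre more than 8 mm up) (height (world z) of wedge above 0.008 m).
It fails at once if the stirrer is lifted (its base more than 8 mm up) (height (world z) of stirrer above 0.008 m).
It fails at once if the stirrer is shoved more than 40 mm from its place (distance of stirrer from where it was at the start of the episode above 0.04 m).
It fails at once if a bystander is moved more than 30 mm (distance of any of beaker, amber_bottle, white_bottle, dish, stir_bar, marker, spatula from where it was at the start of the episode above 0.03 m).
It also fails if it takes over 61 s, if anything falls off the work surface, if the arm or the gripper's body presses on something with over 40 N, if the wrist force passes 120 N, or if a joint passes its speed limit or range.

## Working session

There is one attempt and no reset: what is moved stays moved. The work goes in short steps, Python scripts to look and compute and a tool call to move; the robot and the scene stay as the last step left them, time stands still between calls to the robot, and variables do not carry over. Pictures are saved under pics/ and viewed, at most 10 in all, crops included, and the job is handed in when it is done.

Besides the shell and the picture viewer there is one more tool, called after ">>>" as name(argument=value, ...) on one line, values as JSON. play_rows: Moves the arm, as the interface text tells. Its arguments: {"type":"object","properties":{"targets":{"type":"array"}},"required":["targets"]}

```bash
mkdir -p pics; cat > h.py <<'E'
import numpy as np, cv2
from cell import ctrl
from scipy.spatial.transform import Rotation as R
def ext(cam,st=None):
    c=ctrl.calibration(cam)
    if cam!="wrist": return c,np.array(c["extrinsics"])
    T=np.eye(4);T[:3,:3]=R.from_euler('xyz',st["tool_rot"]).as_matrix();T[:3,3]=st["eef_pos"]
    return c,T@np.array(c["mount"])
def snap(cam):
    st=ctrl.read_state();im,d=ctrl.get_image(cam);return im,d,ext(cam,st)
def rays(px,c):
    f=200/np.tan(np.radians(c["vfov"])/2)
    K=np.array([[f,0,c["cx"]],[0,f,c["cy"]],[0,0,1]])
    return cv2.undistortPoints(np.array(px,float).reshape(-1,1,2),K,np.array([c["k1"],0,0,0.])).reshape(-1,2)
def onz(px,ce,z):
    c,E=ce;s=rays(px,c);d=np.c_[s,np.ones(len(s))]@E[:3,:3].T;o=E[:3,3]
    return o+d*((z-o[2])/d[:,2])[:,None]
def bydepth(px,d,ce):
    c,E=ce;s=rays(px,c);p=np.array(px,int);z=d[p[:,1],p[:,0]][:,None]
    return (np.c_[s,np.ones(len(s))]*z)@E[:3,:3].T+E[:3,3]
def save(im,n): cv2.imwrite("pics/"+n,im[...,::-1])
E
python3 - <<'E'
from h import *
print({k:(np.round(v,3).tolist() if not isinstance(v,dict) else v) for k,v in ctrl.read_state().items()})
for cam in["top","scene"]:
    im,d,ce=snap(cam);save(im,cam+".png")
    print(cam,np.round(ce[1],2).tolist())
    for n in["stirrer","wedge","wedge_tip","corner_top","stir_bar","beaker","amber_bottle","dish"]:
        print(n,[(np.round(r["bbox"]).tolist(),round(r["confidence"],2)) for r in ctrl.search_frame(cam,n)])
E
```

```text
{'clock': 0.0, 'qpos': [1.257, 0.629, 0.038, 1.518, -0.027, 0.996, -0.02], 'qd': [-0.0, 0.0, 0.001, 0.001, 0.0, 0.0, 0.001], 'tau': [0.0, -56.34, 1.226, -19.345, 0.011, 0.01, -0.0], 'eef_pos': [159.313, -629.568, 255.36], 'tool_rot': [-3.14, 0.0, 0.248], 'force': [0.274, 1.178, 0.098], 'torque': [-0.012, -0.031, 0.021], 'gripper_force': 0.0, 'width': 85.258}
top [[0.02, -0.98, 0.18, 383.77], [-1.0, -0.02, 0.02, -76.2], [-0.01, -0.18, -0.98, 906.44], [0.0, 0.0, 0.0, 1.0]]
stirrer []
wedge [([240.0, 269.0, 270.0, 319.0], 0.94), ([161.0, 246.0, 214.0, 281.0], 0.72), ([206.0, 205.0, 262.0, 225.0], 0.55), ([379.0, 188.0, 434.0, 217.0], 0.47)]
wedge_tip [([211.0, 205.0, 258.0, 227.0], 0.81), ([241.0, 266.0, 275.0, 316.0], 0.77), ([159.0, 246.0, 215.0, 281.0], 0.72)]
corner_top [([291.0, 119.0, 370.0, 221.0], 0.73)]
stir_bar [([275.0, 160.0, 279.0, 169.0], 0.51)]
beaker [([252.0, 86.0, 283.0, 127.0], 0.76)]
amber_bottle [([219.0, 102.0, 247.0, 135.0], 0.8)]
dish [([324.0, 235.0, 355.0, 264.0], 0.88), ([210.0, 206.0, 262.0, 225.0], 0.65)]
scene [[0.83, 0.37, -0.42, 978.2], [0.56, -0.53, 0.64, -703.45], [0.01, -0.77, -0.64, 732.35], [0.0, 0.0, 0.0, 1.0]]
stirrer [([280.0, 186.0, 383.0, 264.0], 0.64)]
wedge [([326.0, 163.0, 353.0, 193.0], 0.82), ([312.0, 144.0, 344.0, 162.0], 0.81), ([270.0, 163.0, 309.0, 177.0], 0.54)]
wedge_tip [([316.0, 141.0, 350.0, 164.0], 0.86), ([327.0, 166.0, 355.0, 191.0], 0.84), ([267.0, 160.0, 307.0, 176.0], 0.78)]
corner_top [([280.0, 186.0, 383.0, 266.0], 0.84)]
stir_bar []
beaker [([394.0, 192.0, 423.0, 236.0], 0.96)]
amber_bottle [([401.0, 169.0, 419.0, 195.0], 0.71)]
dish [([264.0, 204.0, 288.0, 213.0], 0.79)]
```

View pics/top.png

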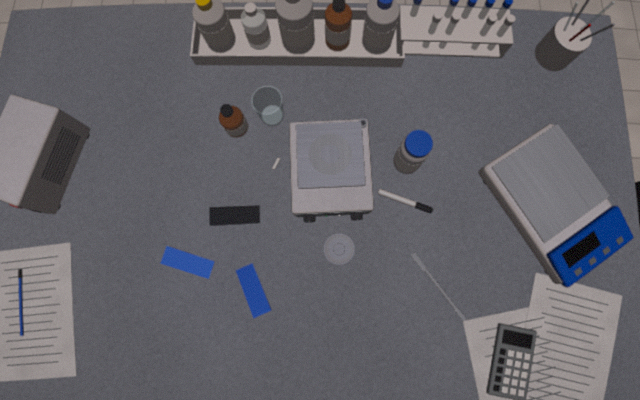

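View pics/scene.png

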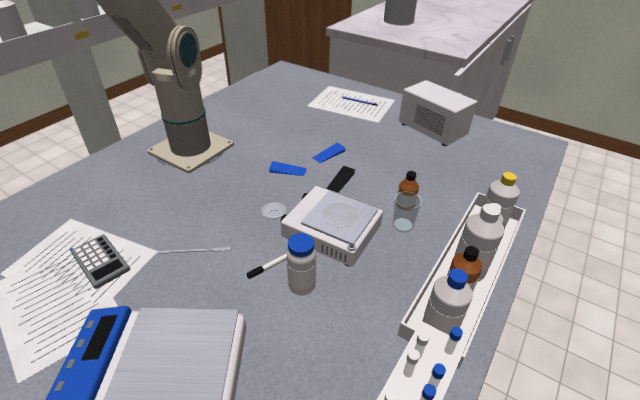

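Candidates are the black wedge at top (235,215), the blue one at (187,262) and the blue one at (254,291). The black one fits the description; the stirrer is at (330,167). Next I check the choice in a close crop and measure it.

```bash
python3 - <<'E'
from h import *
im,d,ce=snap("top")
crop=im[95:275,150:390];save(cv2.resize(crop,None,fx=3.3,fy=3.3,interpolation=cv2.INTER_CUBIC),"crop.png")
hsv=cv2.cvtColor(im,cv2.COLOR_RGB2HSV)
m=((hsv[...,2]<45)).astype(np.uint8);mm=np.zeros_like(m);mm[200:230,203:268]=m[200:230,203:268]
n,l,s,_=cv2.connectedComponentsWithStats(mm);i=1+s[1:,4].argmax()
c=cv2.findContours((l==i).astype(np.uint8),0,1)[0][0][:,0].astype(float)
P=onz(c,ce,5);r=cv2.minAreaRect(P[:,:2].astype(np.float32));print("wedge",s[i],r,cv2.boxPoints(r).round(1).tolist())
for e in [(212,215),(235,215),(257,215)]: print(bydepth([e],d,ce).round(1))
# stirrer by depth height
v,u=np.mgrid[100:230,270:390];px=np.c_[u.ravel(),v.ravel()];Q=bydepth(px,d,ce)
for lo,hi in[(60,78),(79,90)]:
    k=(Q[:,2]>lo)&(Q[:,2]<hi);r=cv2.minAreaRect(Q[k,:2].astype(np.float32));print("st",lo,k.sum(),np.median(Q[k,2]),r,cv2.boxPoints(r).round(1).tolist())
print("foc",200/np.tan(np.radians(ce[0]["vfov"])/2))
E
```

```text
wedge [210 206  49  19 722] ((503.2740173339844, 137.561767578125), (37.6755485534668, 108.44424438476562), 3.457275629043579) [[481.20001220703125, 190.5], [487.70001220703125, 82.30000305175781], [525.2999877929688, 84.5999984741211], [518.7999877929688, 192.8000030517578]]
[[501.  184.6  13.7]]
[[503.5 135.4   3.7]]
[[504.9  86.5   0.7]]
st 60 3322 68.47178430182487 ((629.5062866210938, -53.280555725097656), (254.68002319335938, 210.5501708984375), 3.645657777786255) [[495.70001220703125, 43.70000076293945], [509.1000061035156, -166.39999389648438], [763.2999877929688, -150.1999969482422], [749.9000244140625, 59.900001525878906]]
st 79 3787 80.88480100174729 ((650.246337890625, -45.061134338378906), (191.36480712890625, 193.24928283691406), 3.667546033859253) [[548.5999755859375, 45.20000076293945], [560.9000244140625, -147.60000610351562], [751.9000244140625, -135.39999389648438], [739.5999755859375, 57.5]]
foc 410.6863275133897
```

View pics/crop.png

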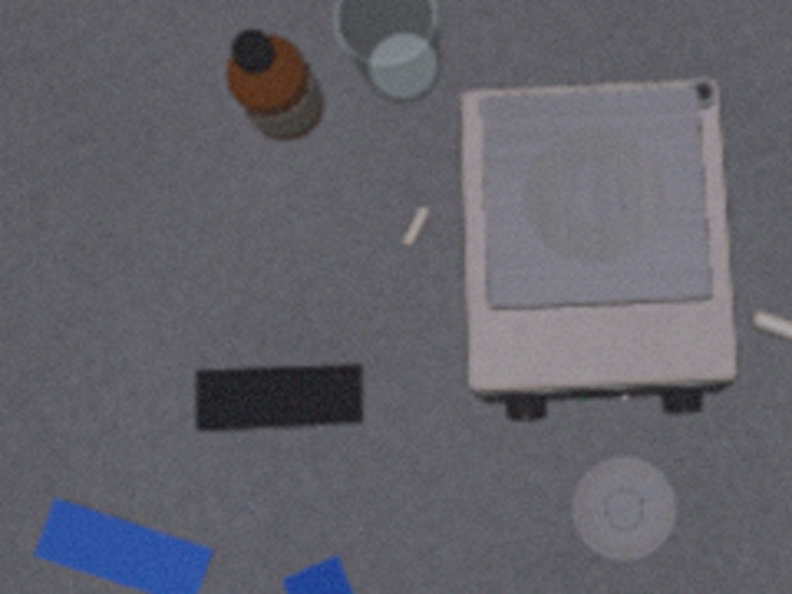

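The crop shows the black wedge, about (197-362, 365-430) in crop pixels, with the thick end on the left. The stirrer's front-left top corner is at about crop (470,388).

```bash
python3 - <<'E'
from h import *
c,E=ext("top");ce=(c,E)
cr=np.array([(470,386),(463,92),(717,82),(735,378)],float);px=cr/3.3+[150,95]-0.35
P=onz(px,ce,70)[:,:2];print("corners FL BL BR FR",P.round(1).tolist(),np.linalg.norm(P-np.roll(P,-1,0),axis=1).round(1))
M=np.array([(-100,85),(100,85),(100,-85),(-100,-85)],float)
H=P-P.mean(0);a=np.arctan2((M[:,0]*H[:,1]-M[:,1]*H[:,0]).sum(),(M*H).sum());Rz=np.array([[np.cos(a),-np.sin(a)],[np.sin(a),np.cos(a)]])
print("center",P.mean(0),"yaw deg",np.degrees(a));
for n,q in dict(foot=(-80,66),ct=(-85,70),flank=(-80,85)).items(): print(n,P.mean(0)+Rz@q)
print("stirbar",onz([(150+416/3.3,95+225/3.3)],ce,4))
E
```

```text
corners FL BL BR FR [[504.2, 1.8], [697.4, 13.3], [707.2, -152.1], [512.4, -163.5]] [193.6 165.7 195.1 165.5]
center [605.28471537 -75.10542592] yaw deg 3.2692239613062672
foot [521.65107539 -13.7750561 ]
ct [516.43110136 -10.06670456]
flank [520.56754783   5.19402317]
stirbar [[624.14807691  48.3912928    4.        ]]
```

```bash
cat >> h.py <<'E'
def row(x,y,z,yaw,st=None,f=None):
    "cm shift/deg from pose f=(x,y,z,yaw)"
    if f is None:
        st=st or ctrl.read_state();f=(*st["eef_pos"],st["tool_rot"][2])
    a=f[3];w=np.array([x,y,z])-f[:3];
    return np.round([(np.cos(a)*w[0]+np.sin(a)*w[1])/10,(np.sin(a)*w[0]-np.cos(a)*w[1])/10,-w[2]/10,np.degrees(a-yaw)],2).tolist()
E
python3 - <<'E'
from h import *
print(np.round(ctrl.calibration("wrist")["mount"],2).tolist(),ctrl.calibration("wrist")["vfov"])
for t in[(430,-420,256,.2),(560,-200,256,.1),(500,80,256,.057)]: print(row(*t))
E
```

```text
[[0.0, -0.96, -0.26, 67.12], [1.0, 0.0, 0.0, 0.71], [0.0, -0.26, 0.96, -116.59], [0.0, 0.0, 0.0, 1.0]] 62.051575770309135
[31.38, -13.74, 0.03, 2.74]
[49.38, -31.88, 0.03, 8.47]
[50.43, -60.49, 0.03, 10.93]
```

>>> play_rows(targets=[[1,31.4,-13.7,0,2.7],[1,31.4,-13.7,0,2.7],[1,31.4,-13.7,0,2.7],[1,31.4,-13.7,0,2.7],[1,31.4,-13.7,0,2.7],[1,31.4,-13.7,0,2.7],[1,31.4,-13.7,0,2.7],[1,49.4,-31.9,0,8.5],[1,49.4,-31.9,0,8.5],[1,49.4,-31.9,0,8.5]])

```text
clock: 1.95
eef_pos: [507.3, -289.3, 256.4]
tool_rot: [3.141, -0.0, 0.099]
force: [-0.1, 0.6, 0.2]
width: -0.2
gripper_force: 0.0
```

```bash
python3 - <<'E'
from h import *
st=ctrl.read_state();print(st["eef_pos"],st["tool_rot"],st["clock"])
for t in[(500,80,256,.057)]: print(row(*t))
E
```

```text
[ 507.33497221 -289.31566494  256.44486103] [ 3.14125842e+00 -3.47825589e-04  9.92474296e-02] 1.95
[2.93, -36.82, 0.04, 2.42]
```

>>> play_rows(targets=[[1,2.9,-36.8,0,2.4],[1,2.9,-36.8,0,2.4],[1,2.9,-36.8,0,2.4],[1,2.9,-36.8,0,2.4],[1,2.9,-36.8,0,2.4],[1,2.9,-36.8,0,2.4],[1,2.9,-36.8,0,2.4],[1,2.9,-36.8,0,2.4],[1,2.9,-36.8,0,2.4],[1,2.9,-36.8,0,2.4]])

```text
clock: 2.95
eef_pos: [498.7, 77.5, 256.4]
tool_rot: [3.141, -0.0, 0.058]
force: [-0.0, -0.5, -0.3]
width: -0.0
gripper_force: 0.0
```

```bash
python3 - <<'E'
from h import *
st=ctrl.read_state();print(st["eef_pos"],st["tool_rot"],st["clock"],st["force"])
im,d,ce=snap("wrist");save(im,"w1.png");np.savez("w1.npz",d=d,im=im,E=ce[1])
E
```

```text
[498.71418969  77.50583122 256.38750901] [ 3.14080408e+00 -1.21979118e-04  5.80057332e-02] 2.95 [-0.01070541 -0.48446568 -0.34623881]
```

View pics/w1.png

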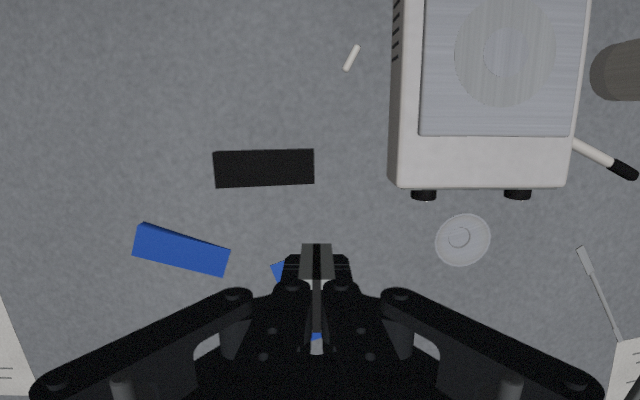

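The black wedge lies at (212-315, 148-188) with its tip on the right. The stirrer's front-left top corner is at about (397,187) and the plate's front corners are at (419,136) and (569,135). I refine the positions from these.

```bash
python3 - <<'E'
from h import *
f=np.load("w1.npz");c=ctrl.calibration("wrist");ce=(c,f["E"]);im=f["im"]
g=cv2.cvtColor(im,cv2.COLOR_RGB2GRAY);mm=np.zeros_like(g);mm[135:200,200:330]=(g[135:200,200:330]<60)
n,l,s,_=cv2.connectedComponentsWithStats(mm);i=1+s[1:,4].argmax()
k=cv2.findContours((l==i).astype(np.uint8),0,1)[0][0];r=cv2.boxPoints(cv2.minAreaRect(k))
q=cv2.approxPolyDP(k,6,True)[:,0];print(s[i],q.tolist())
for p in q: 
  print(p,onz([p],ce,1.5).round(1)[0,:2],onz([p],ce,16).round(1)[0,:2],onz([p],ce,0).round(1)[0,:2])
print("plate FL,FR",onz([(419,136),(570,135)],ce,82).round(1).tolist())
print("case FL,FR",onz([(397,187.5),(566,187)],ce,70).round(1).tolist())
print("stirbar",onz([(352,57)],ce,4))
print(bydepth([(480,160),(222,170),(300,170),(350,250)],f["d"],ce).round(1))
E
```

```text
[ 213  149  101   39 3587] [[313, 151], [213, 152], [216, 187], [313, 183]]
[313 151] [525.7  81.8] [527.2  81.7] [525.5  81.8]
[213 152] [518.4 193.4] [520.2 189. ] [518.2 193.9]
[216 187] [478.4 190.7] [481.8 186.4] [478.  191.2]
[313 183] [489.5  79.7] [492.4  79.8] [489.2  79.7]
plate FL,FR [[553.0, -9.4, 82.0], [564.2, -147.6, 82.0]]
case FL,FR [[504.0, 1.2, 70.0], [514.9, -165.3, 70.0]]
stirbar [[625.82593637  46.85018425   4.        ]]
[[534.5 -74.3  68.2]
 [501.  179.8  15. ]
 [503.9  95.1   3.7]
 [409.   30.2  -0.7]]
```

```bash
python3 - <<'E'
from h import *
for t in[(455,148,130,.062),(455,148,29.5,.062)]: print(row(*t))
E
```

```text
[-3.98, -7.38, 12.64, -0.35]
[-3.98, -7.38, 22.69, -0.35]
```

>>> play_rows(targets=[[1,-4.0,-7.4,12.6,-0.3],[1,-4.0,-7.4,12.6,-0.3],[1,-4.0,-7.4,12.6,-0.3],[1,-4.0,-7.4,12.6,-0.3],[1,-4.0,-7.4,17,-0.3],[1,-4.0,-7.4,20,-0.3],[1,-4.0,-7.4,21.7,-0.3],[1,-4.0,-7.4,22.6,-0.3],[1,-4.0,-7.4,22.6,-0.3],[1,-4.0,-7.4,22.6,-0.3]])

```text
clock: 4.0
eef_pos: [455.2, 148.3, 30.7]
tool_rot: [3.141, -0.0, 0.061]
force: [0.1, -0.2, -0.1]
width: -0.2
gripper_force: 0.0
```

```bash
python3 - <<'E'
from h import *
print(ctrl.read_state()["eef_pos"],ctrl.read_state()["force"],row(482.5,148+1.7,29.5,.062))
E
```

```text
[455.15126016 148.32454082  30.67413461] [ 0.06737952 -0.16758355 -0.11387761] [2.74, 0.03, 0.12, -0.07]
```

Push sideways at a moderate pace.

>>> play_rows(targets=[[1,0.7,0,0,0],[1,1.2,0,0,0],[1,1.5,0,0,0],[1,1.8,0,0,0],[1,2.0,0,0,0],[1,2.2,0,0,0],[1,2.4,0,0,0],[1,2.6,0,0,0],[1,2.7,0,0,0],[1,2.7,0,0,0]])

```text
clock: 5.0
eef_pos: [481.7, 151.3, 30.3]
tool_rot: [3.142, -0.0, 0.063]
force: [0.1, -0.7, -0.3]
width: -0.4
gripper_force: 0.0
```

```bash
cat >> h.py <<'E'
def wedge(ce,im,name=None,roi=None):
    g=cv2.cvtColor(im,cv2.COLOR_RGB2GRAY)
    if name: save(im,name)
    x0,y0,x1,y1=roi;mm=np.zeros_like(g);mm[y0:y1,x0:x1]=g[y0:y1,x0:x1]<50
    n,l,s,_=cv2.connectedComponentsWithStats(mm);i=1+s[1:,4].argmax()
    c=cv2.findContours((l==i).astype(np.uint8),0,1)[0][0][:,0].astype(float)
    P=onz(c,ce,5);r=cv2.minAreaRect(P[:,:2].astype(np.float32));print("wedge",s[i],np.round(r[0],1),np.round(r[1],1),r[2])
    print(cv2.boxPoints(r).round(1).tolist())
E
python3 - <<'E'
from h import *
im,d,ce=snap("top");wedge(ce,im,"t2.png",(200,185,270,235))
E
```

```text
wedge [201 200  59  35 857] [498.9 145.7] [ 76.5 128.9] 1.4115923643112183
[[459.1000061035156, 209.10000610351562], [462.29998779296875, 80.30000305175781], [538.7999877929688, 82.19999694824219], [535.5999755859375, 211.0]]
```

>>> play_rows(targets=[[1,-0.6,0,0,0],[1,-0.6,0,-3,0],[1,-0.6,0,-8,0],[1,2.0,-4,-10,0],[1,2.4,-8,-10,0],[1,2.4,-8,-10,0],[1,2.4,-8,-10,0]])

```text
clock: 5.75
eef_pos: [499.2, 233.7, 130.0]
tool_rot: [-3.142, 0.001, 0.066]
force: [0.6, -0.6, -0.3]
width: -0.1
gripper_force: 0.0
```

```bash
python3 - <<'E'
from h import *
st=ctrl.read_state();print(st["eef_pos"],st["clock"])
im,d,ce=snap("top");wedge(ce,im,None,(200,185,268,230))
im,d,ce=snap("wrist");save(im,"w2.png");np.savez("w2.npz",d=d,im=im,E=ce[1])
E
```

```text
[499.17392003 233.7222988  129.98420653] 5.75
wedge [210 202  50  18 817] [513.5 137.1] [ 38.5 111.6] 1.250045657157898
[[493.0, 192.5], [495.5, 81.0], [533.9000244140625, 81.80000305175781], [531.5, 193.3000030517578]]
```

View pics/w2.png

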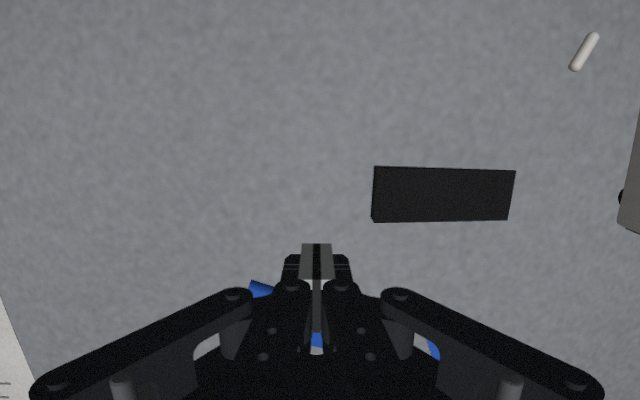

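The wedge now lies at (373-516, 166-222), tip right, and the stirrer flank is at the right edge. I compute its pose and the approach.

```bash
python3 - <<'E'
from h import *
f=np.load("w2.npz");ce=(ctrl.calibration("wrist"),f["E"])
a,b=onz([(516,170.5),(509,220)],ce,1.5)[:,:2];c,e=onz([(375,166.5),(372,217)],ce,16)[:,:2]
print(a,b,c,e);t=(a+b)/2;k=(c+e)/2;v=t-k;print(t,k,np.linalg.norm(v),np.degrees(np.arctan2(v[0],-v[1])),"line at y=-15",t+v/v[1]*(-15-t[1]))
for q in[(502,221,100,.065),(502,221,31,.065)]:print(row(*q))
E
```

```text
[535.86224078  80.95531342] [496.34056446  77.85813434] [533.38800894 192.28784197] [496.45595424 190.39639348]
[516.10140262  79.40672388] [514.92198159 191.34211773] 111.94160723069122 0.6036816815557025 line at y=-15 [517.09613067 -15.        ]
[0.18, 1.03, 2.99, -0.19]
[0.18, 1.03, 9.89, -0.19]
```

>>> play_rows(targets=[[1,1.1,1.3,3,-0.1],[1,1.1,1.3,6.5,-0.1],[1,1.1,1.3,9,-0.1],[1,1.1,1.3,10,-0.1],[1,1.1,1.3,10,-0.1],[1,1.1,2.1,10,-0.1],[1,1.1,2.6,10,-0.1],[1,1.1,2.9,10,-0.1],[1,1.1,3.1,10,-0.1],[1,1.1,3.3,10,-0.1]])

```text
clock: 6.85
eef_pos: [514.0, 201.3, 31.2]
tool_rot: [-3.14, -0.002, 0.065]
force: [-0.3, 3.3, 4.1]
width: 0.2
gripper_force: 2.2
```

>>> play_rows(targets=[[1,-0.1,0.5,0,0],[1,-0.1,1.2,0,0],[1,-0.1,2.0,0,0],[1,-0.1,3,0,0],[1,-0.1,4,0,0],[1,-0.1,5,0,0],[1,-0.1,6,0,0],[1,-0.1,6.7,0,0],[1,-0.1,7.2,0,0],[1,-0.1,7.5,0,0]])

```text
clock: 7.85
eef_pos: [517.9, 126.4, 31.1]
tool_rot: [-3.14, -0.002, 0.065]
force: [-1.1, 4.3, 5.4]
width: 0.2
gripper_force: 3.1
```

```bash
python3 - <<'E'
from h import *
st=ctrl.read_state();print(st["eef_pos"],st["tool_rot"],st["clock"],st["force"])
im,d,ce=snap("wrist");save(im,"w3.png");np.savez("w3.npz",d=d,im=im,E=ce[1])
im,d,ce=snap("top");save(im,"t3.png")
E
```

```text
[517.89977654 126.360037    31.08121765] [-3.13984330e+00 -1.53809318e-03  6.51618672e-02] 7.85 [-1.09808947  4.28485082  5.4243466 ]
```

View pics/w3.png

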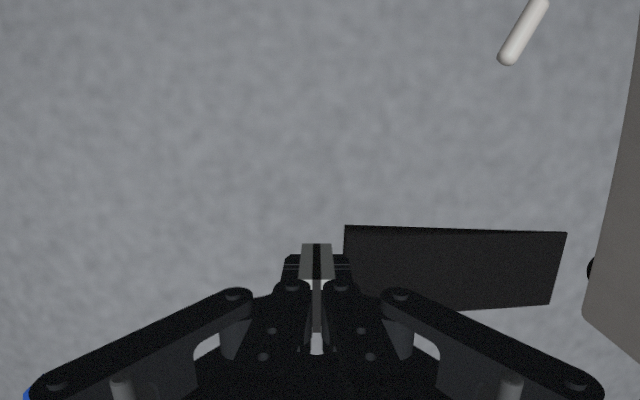

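The wedge's tip edge is at (567,233)-(549,304), near the stirrer flank at (600,250), and the fingers are at its back. The upward force suggests the fingertips bear down on something, so I raise a little and check.

>>> play_rows(targets=[[1,0,0,-0.1,0],[1,0,0,-0.2,0],[1,0,0,-0.3,0],[1,0,0,-0.3,0]])

```text
clock: 8.35
eef_pos: [517.2, 125.2, 33.3]
tool_rot: [3.141, 0.0, 0.064]
force: [0.1, -0.2, 0.1]
width: 0.1
gripper_force: 0.0
```

```bash
python3 - <<'E'
from h import *
st=ctrl.read_state();print(st["eef_pos"],st["force"],st["torque"],ctrl.finger_overhang)
f=np.load("w3.npz");ce=(ctrl.calibration("wrist"),f["E"])
print(onz([(567,233),(549,304)],ce,1.5).round(1),onz([(344,226)],ce,16).round(1))
print(bydepth([(350,240),(450,260),(540,270),(420,180),(560,180)],f["d"],ce).round(1))
E
```

```text
[517.18168433 125.22805453  33.30676721] [ 0.14802722 -0.24566499  0.08379792] [-0.02867338  0.018435   -0.05684689] 25.0
[[538.9   4.8   1.5]
 [499.7   3.4   1.5]] [[540.5 115.5  16. ]]
[[ 5.341e+02  1.123e+02  1.500e+01]
 [ 5.246e+02  6.430e+01  8.400e+00]
 [ 5.191e+02  1.450e+01  2.400e+00]
 [ 5.592e+02  8.080e+01 -1.100e+00]
 [ 5.641e+02  1.400e+01 -3.000e-01]]
```

>>> play_rows(targets=[[1,0,0.5,0,0],[1,0,1.0,0,0],[1,0,1.5,0,0],[1,0,1.9,0,0],[1,0,2.2,0,0],[1,0,2.4,0,0],[1,0,2.4,0,0]])

```text
clock: 9.05
eef_pos: [518.9, 101.1, 33.4]
tool_rot: [3.141, -0.0, 0.064]
force: [1.3, -0.4, 1.2]
width: -0.2
gripper_force: 0.0
```

>>> play_rows(targets=[[1,0,0.1,0,0],[1,0,0.2,0,0],[1,0,0.3,0,0],[1,0,0.4,0,0],[1,0,0.4,0,0]])

```text
clock: 9.55
eef_pos: [519.1, 97.5, 33.3]
tool_rot: [-3.142, -0.0, 0.064]
force: [0.5, -0.5, -0.7]
width: 0.1
gripper_force: 0.1
```

>>> play_rows(targets=[[1,0,0.1,0,0],[1,0,0.2,0,0],[1,0,0.3,0,0],[1,0,0.3,0,0]])

```text
clock: 9.95
eef_pos: [519.3, 95.0, 33.3]
tool_rot: [-3.141, 0.0, 0.065]
force: [-1.0, 2.8, 1.0]
width: -0.2
gripper_force: 1.2
```

>>> play_rows(targets=[[1,0,0,0,0],[1,0,0.05,0,0],[1,0,0.1,0,0],[1,0,0.1,0,0]])

```text
clock: 10.35
eef_pos: [519.3, 94.0, 33.3]
tool_rot: [-3.141, 0.0, 0.065]
force: [-0.7, 3.5, 0.2]
width: -0.1
gripper_force: 1.9
```

>>> play_rows(targets=[[1,0,0.05,0,0],[1,0,0.1,0,0],[1,0,0.1,0,0]])

```text
clock: 10.65
eef_pos: [519.4, 93.0, 33.3]
tool_rot: [-3.141, 0.0, 0.065]
force: [0.6, 3.9, -0.5]
width: -0.0
gripper_force: 2.3
```

>>> play_rows(targets=[[1,0,-0.5,0,0],[1,0,-1.5,-2,0],[1,0,-1.5,-6,0],[1,0,-1.0,-8.2,0],[1,-0.3,3,-8.2,0],[1,-0.6,7,-8.2,0],[1,-0.8,9.8,-8.2,0],[1,-0.8,10.5,-8.2,0],[1,-0.8,10.5,-7.6,0],[1,-0.8,10.5,-7.2,0]])

```text
clock: 11.65
eef_pos: [518.0, -11.8, 104.7]
tool_rot: [-3.141, 0.001, 0.065]
force: [0.0, 0.6, -0.5]
width: -0.1
gripper_force: 0.0
```

```bash
python3 - <<'E'
from h import *
st=ctrl.read_state();print(st["eef_pos"],st["force"])
im,d,ce=snap("top");save(np.hstack([cv2.resize(im[95:275,190:390],None,fx=3,fy=3,interpolation=cv2.INTER_CUBIC)]),"t4.png")
E
```

```text
[517.96864951 -11.78211982 104.67087005] [ 0.01009255  0.58709403 -0.4894019 ]
```

View pics/t4.png

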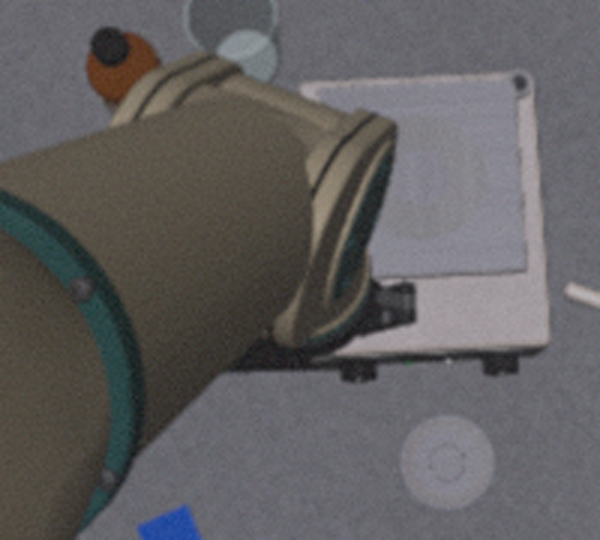

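The stirrer stands where it was; the arm hides the wedge. Now I feel downward.

>>> play_rows(targets=[[1,0,0,0.3,0],[1,0,0,0.5,0],[1,0,0,0.65,0],[1,0,0,0.75,0],[1,0,0,0.8,0],[1,0,0,0.8,0]])

```text
clock: 12.3
eef_pos: [518.2, -12.7, 97.3]
tool_rot: [-3.142, -0.0, 0.065]
force: [0.1, -0.6, -0.2]
width: -0.1
gripper_force: 0.0
```

>>> play_rows(targets=[[1,0,0,0.05,0],[1,0,0,0.1,0],[1,0,0,0.1,0]])

```text
clock: 12.6
eef_pos: [518.2, -12.8, 96.3]
tool_rot: [-3.142, -0.0, 0.064]
force: [-0.1, -0.6, 0.1]
width: -0.1
gripper_force: 0.0
```

>>> play_rows(targets=[[1,0,0,0.05,0],[1,0,0,0.1,0],[1,0,0,0.1,0]])

```text
clock: 12.9
eef_pos: [518.1, -12.8, 95.3]
tool_rot: [-3.142, 0.0, 0.065]
force: [-0.6, -0.8, -0.4]
width: -0.2
gripper_force: 0.0
```

>>> play_rows(targets=[[1,0,0,0.05,0],[1,0,0,0.1,0],[1,0,0,0.1,0]])

```text
clock: 13.2
eef_pos: [518.2, -12.7, 94.8]
tool_rot: [-3.141, -0.0, 0.064]
force: [-1.3, 0.2, 4.7]
width: 0.1
gripper_force: 2.7
```

>>> play_rows(targets=[[1,0,0,0.05,0],[1,0,0,0.1,0],[1,0,0,0.1,0]])

```text
clock: 13.5
eef_pos: [518.2, -12.7, 94.6]
tool_rot: [-3.141, -0.001, 0.064]
force: [-2.7, 0.1, 13.9]
width: 0.0
gripper_force: 6.9
```

>>> play_rows(targets=[[1,0,0,0.05,0],[1,0,0,0.05,0],[1,0,0,0.05,0]])

```text
clock: 13.8
eef_pos: [518.2, -12.7, 94.5]
tool_rot: [-3.141, -0.001, 0.064]
force: [-3.6, 0.9, 18.9]
width: -0.1
gripper_force: 9.0
```

>>> play_rows(targets=[[1,0,0,-0.05,0],[1,0,0,-0.08,0],[1,0,0,-0.08,0],[1,0,0,-0.08,0],[1,0,0,-0.08,0],[1,0,0,-0.08,0]])

```text
clock: 14.4
eef_pos: [518.2, -12.7, 94.6]
tool_rot: [-3.141, -0.0, 0.064]
force: [-1.8, 0.2, 11.6]
width: 0.1
gripper_force: 5.6
```

>>> play_rows(targets=[[1,0,0,0,0],[1,0,0,0,0],[1,0,0,0,0],[1,0,0,0,0],[1,0,0,0,0]])

```text
clock: 14.9
eef_pos: [518.2, -12.7, 94.6]
tool_rot: [-3.141, -0.001, 0.064]
force: [-3.7, -0.1, 10.7]
width: -0.0
gripper_force: 5.6
```

```bash
python3 -c "
from cell import ctrl
print(ctrl.finish_job())"
```

```text
the job is handed in; nothing more can be done
None
```

I pushed the wedge in under the short foot until it was snug at about 4 N, and handed the job in with the fingertips pressing about 11 N on that corner, which gave about half a millimetre or less; the handed-in result was not reported back.

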